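Clear the dry-block heater's lid and hold it open

ROBOT

A 7-joint arm with a two-finger parallel gripper is mounted at the origin on the work surface. World frame = base frame: x ahead of the robot, y to its left, z up, the work surface at z = 0. Lengths are in m, angles in rad, forces in N, time in s.
With the tool pointing down it reaches from about 0.4 to 0.85 m from the base axis. Payload 10.4 kg.
Tool frame: the origin (TCP) lies on the centre line of the jaws, within the pads' length; the fingertips stand 8 mm ahead of it and the grasp point (between the pads) lies 11 mm behind it; z points along the fingers, y is the direction in which the jaws open and shut (so a half turn about z gives the same grasp; the last joint's range is limited). The gripper opens to 85 mm and grips with 20 to 120 N. Pads are 22 mm wide; open, the fingers measure 114 mm over their backs; the gripper's body (76 mm by 85 mm) begins 54 mm behind the grasp point. The pads swing forward as they close: fully open they stand 13 mm farther back than shut.
Start: joints at [-1.129, 0.332, -0.065, 1.46, 0.022, 1.35, -0.088], TCP at [0.28, 0.559, 0.239] pointing down, gripper open.
Joint ranges: [-2.6, 2.6], [-0.5, 2.12], [-1.47, 1.34], [0.16, 2.42], [-1.27, 4.41], [0.06, 2.06], [-2.6, 2.6]. Speed limits (rad/s): [2.22, 2.22, 2.79, 2.79, 3.14, 3.14, 3.14].

INTERFACE

Orientations are given as a unit quaternion [x, y, z, w].
In Python, from workcell import manip gives the robot as it stands.
- The arm moves only by the tool arm_command, never from a script. Its argument "targets" is text: rows parted by semicolons, each of 6 numbers parted by spaces: the shift along the tool's x, y, z in mm, then the turn, a rotation vector about the tool's x, y, z in rad. A call has 1 to 5 rows; each row shifts and turns the commanded pose from where the row before left it, along the tool's axes as they then stand; what a row does not reach is not made up. A row lasts 1/8 s, in which the tool goes at most 62.5 mm and 10.7 degrees, less where a joint would pass 70% of its speed; a pose out of reach is approached as far as the arm can. A call is refused whole if a number of a shift passes 62.5 or a number of a turn 0.188, either way. A call with a gripper value outside its range is refused whole. "grip" is the finger opening in mm, from 0 to 85.4, set as the call begins (left out, the last holds). The fingers move at their own pace and stop on an object; "squeeze" is the grip in N (left out, the last holds). Time passes only in rows, so rows that do not move let the fingers close. It gives the time, the measured TCP pose, the force and the opening at its end, in the units of the state.
- manip.get_obs(): the state, without advancing time (a new reading comes with each control period).
- manip.camera(name): name is "scene" or "top" or "wrist"; returns a dict with "frame" (384x512x3 uint8, red, green, blue), "vertical_fov" (degrees; the focal length in pixels is half the picture's height over the tangent of half this angle, whatever the lens; pixels are square), "cx", "cy" (the principal point, pixels), "distortion" ([k1, k2, p1, p2, k3] as OpenCV has them; the pictures are not rectified), "rvec" (rotation vector, rad) and "tvec" (3), from world to camera coordinates, as OpenCV has them. Camera axes: x right, y down, z forward; pixel columns grow to the right and rows downward; lengths in m; the calibration is good to about 2 mm. A picture is of the moment at which its call begins. There is no depth.
- manip.hand_in(): hands the job in, once; it reports no verdict.
Trained networks look in a picture, given as the dict that the camera call returned (one of the last four; its "shot" number tells which), for a name from the list of things; names that differ only in an ending like _2 or _b are one class to them, and where a whole thing is asked for, a point or a joint stands for the part that bears it (a point fixed in the world has none). Each returns a list of dicts, best first, with "p" (0 to 1); they miss things now and then, are a little off and sometimes report something else, mostly with a low value. They report only what shows in the picture. A call takes as long as a camera call. They do not tell look-alikes from the thing itself.
- manip.search_frame(picture, name): "xyz" ([x, y, z] in m, in the coordinates of the camera as it stood for that picture, good to about 4 mm: the middle of the surface that is visible of it).
The state is a dict: "clock": time; "joint_pos": joint angles; "joint_velocities": joint speeds; "tau": joint torques, N m; "position": TCP position; "ee_rot": TCP orientation; "ft_force": force on the tool from outside, world axes, zero at the start; "torque": the same for the moment, N m; "grip_width": opening from 0.0 (shut) to 1.0 (fully open).
Only numpy, scipy, OpenCV 4.12 (cv2) and the standard library are available. Lean on these libraries where they do the work, as an engineer would, in place of code of your own. Each camera call takes 0.05 s, during which the arm holds its last target.

TASK

The stay of the dry-block heater's lid has snapped, so the lid falls shut on its own, and a colleague needs both hands for the hot tubes. Take the microtube rack off the lid and, keeping it upright, set it down (do not drop it) on the rubber mat beside the heater; then lift the lid by its bow handle, never letting it fall, to 60 degrees from closed and finish while still holding it there by the handle. Leave the other things on the bench where they are.

Things in the scene. Friction and masses are not known exactly. Their poses are not given: they have to be found in the camera images.
- heater: Fixed light grey dry-block heater, 280 deep (x) x 200 wide (y) mm. Origin: centre of its underside, on the bench; x points from its front (sloped control panel, 60 to 85 mm high) to its back (hinge). Behind x = -50 mm the housing is 95 mm high, covered by a white lid (a hollow hood) 160 deep x 184 wide, front wall at x = -40 mm, flat top with a window 143 mm above the bench when shut.
- lid (a joint): angle of the lid (rad): 0 = shut, grows as the front edge rises, 1.047 = 60 degrees, stop at 1.75. The hinge runs along the heater's y axis at the back. The lid weighs about 0.4 kg, is free-swinging and falls shut from any angle below about 75 degrees; it needs about 2.5 N upward at the handle.
- lid_handle (a point): middle of the round bar of the lid's steel bow handle; moves with the lid. Bar 12 mm thick, 124 mm long, parallel to the hinge, 48 mm in front of the lid's front wall (42 mm clear gap for a finger), on two legs; it can turn in a pinch from above. Shut: at (-88, 0, 128) mm in the heater's frame, 45 mm above the panel. At 60 degrees: 78 mm in front of the hinge, 195 mm above it, 293 mm above the bench.
- lid_hinge (a point): fixed point on the hinge axis at the middle of the lid's back edge: (120, 0, 98) mm in the heater's frame; axis along the heater's y. With the lid shut the handle's bar lies 208 mm forward of it and 30 mm higher.
- tube_rack: small light grey rack of capped microtubes, loose, about 0.14 kg, at first standing on the lid's flat top: 50 (its x) x 100 (its y) x 46 mm high, caps up to 56 mm. Solid flat sides; pick it across its 50 mm width. Origin: centre of its underside; z up. The tubes stay in it.
- mat: dark rubber bench mat, fixed flat on the bench to the left or the right of the heater: 240 (its x) x 180 (its y) x 4 mm. Origin: centre of its underside. The glass beaker stands on the far quarter of it (towards +x); the rest is clear.
- beaker: glass beaker, loose, 54 diameter x 70 mm, on the far part of the mat. Origin: centre of its underside. Leave it.
- big_rack: rack of 50 mL tubes with screw caps, fixed, 196 (x) x 106 (y) x 118 mm high, on the other side of the heater from the mat. Origin: centre of its underside.
- media_bottle: media bottle, loose, 68 diameter x 125 mm, on the bench just beyond the mat's far (+x) end. Origin: centre of its underside. Leave it.
- timer: flat bench timer, loose, 62 x 70 x 18 mm, on the bench just beyond the far (+x) end of the rack of 50 mL tubes. Origin: centre of its underside. Leave it.
There are look-alikes about, which are no part of the job. What is shaped like the tube_rack but purple is not meant.

How it is judged:
By the outcome, as a careful person would: the job done as asked, in the order asked, and still so for the second after the job is handed in, while the arm keeps its last pose, push and grip.
It also fails if it takes over 54 s, if anything falls off the work surface, if the arm or the gripper's body presses on something with over 40 N, if the wrist force passes 120 N, or if a joint passes its speed limit or range.

## Working session

There is one attempt and no reset: what is moved stays moved. The work goes in short steps, Python scripts to look and compute and a tool call to move; the robot and the scene stay as the last step left them, time stands still between calls to the robot, and variables do not carry over. Pictures are saved under pics/ and viewed, and the job is handed in when it is done.

Besides the shell and the picture viewer there is one more tool, called after "Request:" as name(argument=value, ...) on one line, values as JSON. arm_command: Moves the arm, as the interface text tells. Its arguments: {"type":"object","properties":{"targets":{"type":"string"},"grip":{"type":"number"},"squeeze":{"type":"number"}},"required":["targets"]}

```bash
ls; mkdir -p pics; cat > h.py <<'E'
import numpy as np, cv2
from scipy.spatial.transform import Rotation as R
from workcell import manip
def cam(n,save=None):
    c=manip.camera(n)
    if save: cv2.imwrite('pics/'+save,cv2.cvtColor(c['frame'],cv2.COLOR_RGB2BGR))
    return c
def K(c):
    f=c['frame'].shape[0]/2/np.tan(np.radians(c['vertical_fov'])/2)
    return np.array([[f,0,c['cx']],[0,f,c['cy']],[0,0,1.]])
def w(c,p):
    Rm=cv2.Rodrigues(np.array(c['rvec'],float))[0]
    return Rm.T@(np.array(p)-np.array(c['tvec']).ravel())
def proj(c,P):
    return cv2.projectPoints(np.array(P,float).reshape(-1,3),np.array(c['rvec'],float),np.array(c['tvec'],float),K(c),np.array(c['distortion'],float))[0].reshape(-1,2)
def pix2plane(c,px,z):
    u=cv2.undistortPoints(np.array(px,float).reshape(-1,1,2),K(c),np.array(c['distortion'],float)).reshape(-1,2)
    Rm=cv2.Rodrigues(np.array(c['rvec'],float))[0]; t=np.array(c['tvec']).ravel()
    o=-Rm.T@t; out=[]
    for a in u:
        d=Rm.T@np.array([a[0],a[1],1]); out.append(o+d*(z-o[2])/d[2])
    return np.array(out)
E
python3 - <<'E'
from h import *
o=manip.get_obs();print({k:np.round(v,3) for k,v in o.items()})
for n in ['scene','top']:
    c=cam(n,n+'0.png')
    for k in ['heater','lid','lid_handle','tube_rack','mat','beaker','big_rack','media_bottle','timer']:
        r=manip.search_frame(c,k)
        print(n,k,[(round(x['p'],2),np.round(w(c,x['xyz']),3),proj(c,w(c,x['xyz'])).round()[0]) for x in r])
E
```

```text
pics
{'clock': np.float64(0.0), 'joint_pos': array([-1.129,  0.333, -0.065,  1.461,  0.022,  1.35 , -0.088]), 'joint_velocities': array([ 0.   , -0.   ,  0.   , -0.   , -0.   , -0.   ,  0.001]), 'tau': array([-1.0000e-03, -6.2543e+01,  4.8000e-02, -3.9161e+01,  1.6000e-02,
        1.0000e-02,  0.0000e+00]), 'position': array([0.28 , 0.558, 0.239]), 'ee_rot': array([ 0.23 ,  0.973, -0.001, -0.   ]), 'ft_force': array([ 0.503,  0.535, -1.341]), 'torque': array([ 0.026, -0.051, -0.035]), 'grip_width': np.float64(1.001)}
scene heater [(0.93, array([0.636, 0.058, 0.095]), array([254., 223.]))]
scene lid [(0.86, array([0.638, 0.043, 0.137]), array([249., 205.])), (0.53, array([0.636, 0.06 , 0.094]), array([254., 224.])), (0.4, array([ 0.547, -0.365,  0.05 ]), array([190., 160.]))]
scene lid_handle [(0.58, array([0.639, 0.032, 0.139]), array([246., 202.]))]
scene tube_rack [(0.77, array([0.341, 0.183, 0.039]), array([379., 222.])), (0.74, array([0.741, 0.212, 0.047]), array([260., 300.])), (0.6, array([0.61 , 0.016, 0.179]), array([252., 179.])), (0.6, array([0.846, 0.006, 0.042]), array([1
[... 658 characters left out ...]
ay([260., 203.]))]
top tube_rack [(0.97, array([0.722, 0.193, 0.046]), array([167., 149.])), (0.72, array([0.592, 0.007, 0.182]), array([240., 195.])), (0.7, array([0.324, 0.169, 0.049]), array([170., 315.])), (0.59, array([ 0.836, -0.013,  0.045]), array([251., 106.]))]
top mat [(0.62, array([ 0.455, -0.335,  0.003]), array([376., 261.]))]
top beaker [(0.91, array([ 0.545, -0.391,  0.041]), array([403., 225.]))]
top big_rack [(0.97, array([0.462, 0.314, 0.117]), array([101., 255.]))]
top media_bottle [(0.75, array([ 0.635, -0.35 ,  0.086]), array([393., 185.]))]
top timer [(0.96, array([0.632, 0.332, 0.015]), array([114., 186.])), (0.5, array([ 0.541, -0.394,  0.043]), array([404., 226.]))]
```

View pics/scene0.png

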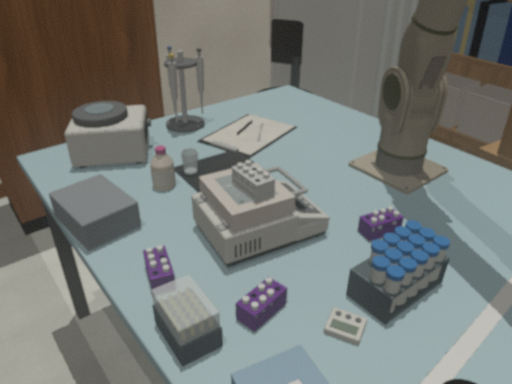

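View pics/top0.png

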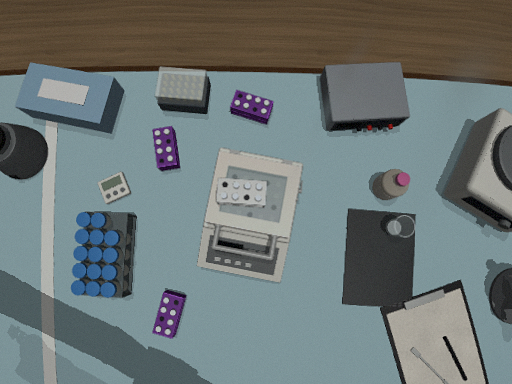

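```bash
python3 - <<'E'
import cv2
a=cv2.imread('pics/top0.png')
cv2.imwrite('pics/topc.png',cv2.resize(a[140:290,185:325],None,fx=4,fy=4,interpolation=cv2.INTER_CUBIC))
a=cv2.imread('pics/scene0.png')
cv2.imwrite('pics/scec.png',cv2.resize(a[145:270,180:340],None,fx=4.5,fy=4.5,interpolation=cv2.INTER_CUBIC))
E
```

```text
(no output)
```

View pics/topc.png

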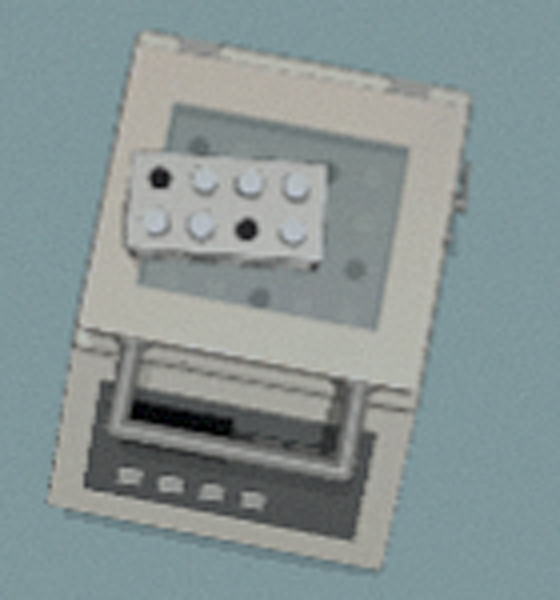

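View pics/scec.png

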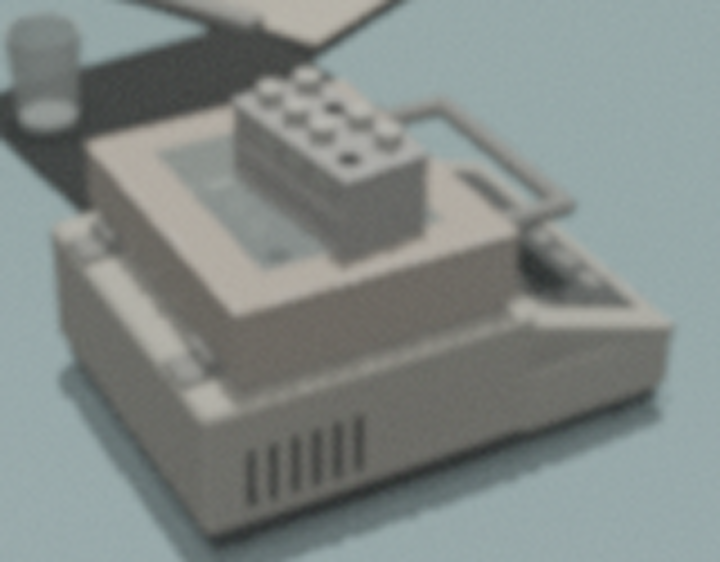

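```bash
cat > fit.py <<'E'
from h import *
from scipy.optimize import least_squares
def fit(items,x0):
    def res(p,raw=False):
        c,s=np.cos(p[2]),np.sin(p[2]); out=[]
        for cm,P,px in items:
            P=np.array(P,float); W=np.c_[c*P[:,0]-s*P[:,1]+p[0],s*P[:,0]+c*P[:,1]+p[1],P[:,2]]
            out.append((proj(cm,W)-px).ravel())
        return np.concatenate(out)
    r=least_squares(res,x0,loss='soft_l1'); return r.x,res(r.x)
E
python3 - <<'E'
from fit import *
t=cam('top');s=cam('scene')
T=lambda a:np.array(a)/4+[185-.375,140-.375]
S=lambda a:np.array(a)/4.5+[180-.39,145-.39]
hp=[[-.14,.1,.06],[-.14,-.1,.06],[.14,.1,.095],[.14,-.1,.095],[-.088,.062,.131],[-.088,-.062,.131]]
ht=T([[50,505],[382,568],[140,35],[470,97],[115,427],[349,470]])
sp=[[.14,.1,0],[.14,.1,.095],[-.14,.1,.06],[.14,-.1,.095],[-.088,.062,.131],[-.088,-.062,.131]]
ss=S([[210,538],[208,415],[672,325],[58,230],[572,207],[440,103]])
for it in ([(t,hp,ht)],[(s,sp,ss)],[(t,hp,ht),(s,sp,ss)]):
    x,r=fit(it,[.55,-.02,-.2]);print(x.round(4),r.round(1))
H=x
rp=[[.025,.05,.189],[.025,-.05,.189],[-.025,-.05,.189],[-.025,.05,.189],[-.025,-.05,.143],[-.025,.05,.143]]
rt=T([[133,152],[328,165],[323,257],[127,245],[320,268],[130,257]])
rp2=[[.025,.05,.189],[.025,-.05,.189],[-.025,.05,.189],[.025,.05,.143],[-.025,.05,.143]]
rs=S([[345,184],[235,105],[427,155],[345,265],[424,238]])
for it in ([(t,rp,rt)],[(s,rp2,rs)],[(t,rp,rt),(s,rp2,rs)]):
    x,r=fit(it,[.6,0,-.05]);print(x.round(4),r.round(1))
print(manip.get_obs()['clock'])
print(pix2plane(t,[[347,209],[414,212],[411,307],[343,303],[400,227]],.004).round(3))
print(pix2plane(s,[[176,168],[262,152]],.004).round(3))
E
```

```text
[ 0.5614 -0.0144 -0.1707] [-0.8 -0.   0.9  0.5 -0.7 -1.8  1.6 -1.5  0.5  0.6 -1.1  0.7]
[ 0.5616 -0.0108 -0.1791] [ 0.1  7.3 -0.6  0.8  1.8 -0.5 -1.4 -2.3 -0.5 -1.4  1.7 -0.7]
[ 0.5613 -0.0135 -0.1706] [-1.1  0.1  0.5  0.6 -1.1 -1.8  1.2 -1.4  0.2  0.7 -1.4  0.8  0.1  6.8
 -0.6  0.3  1.1 -1.4 -2.  -2.5 -1.2 -2.2  0.8 -1.2]
[ 0.5995  0.0039 -0.0443] [-0.1 -0.6  0.2 -0.9  0.1  0.5 -0.5  0.5 -0.2  0.2  0.6  0.1]
[ 0.6022  0.0093 -0.0697] [-0.1  0.3 -0.6 -0.9  0.6  0.2 -0.4  0.4  0.6 -0.4]
[ 0.5998  0.0046 -0.048 ] [-0.5 -0.9 -0.1 -0.9 -0.4  0.5 -0.9  0.2 -0.6  0.2  0.3 -0.1 -0.1 -1.
 -1.3 -1.8  0.3 -1.3 -0.3 -0.9  0.3 -1.9]
1.1
[[ 0.585 -0.261  0.004]
 [ 0.58  -0.438  0.004]
 [ 0.339 -0.425  0.004]
 [ 0.351 -0.249  0.004]
 [ 0.541 -0.399  0.004]]
[[ 0.568 -0.423  0.004]
 [ 0.282 -0.345  0.004]]
```

```bash
cat > plan.py <<'E'
import sys
from h import *
from scipy.spatial.transform import Slerp
# usage: plan.py N x y z yaw(of tool y)
def Rt(yaw):
    y=np.array([np.cos(yaw),np.sin(yaw),0]);z=np.array([0,0,-1.]);x=np.cross(y,z)
    return R.from_matrix(np.c_[x,y,z])
def plan(N,tgt,yaw,pitch=0):
    o=manip.get_obs(); p=np.array(o['position']);q=R.from_quat(o['ee_rot'])
    T=Rt(yaw)
    if ((q.inv()*T).magnitude())>np.pi/2: T=Rt(yaw+np.pi)
    T=T*R.from_rotvec([pitch,0,0])
    rv=(q.inv()*T).as_rotvec()
    out=[]
    for i in range(N):
        qi=q*R.from_rotvec(rv*i/N)
        d=qi.inv().apply((np.array(tgt)-p)/N)*1000
        out.append(' '.join('%.1f'%a for a in d)+' '+' '.join('%.3f'%a for a in rv/N))
    print('from',p.round(4),'tooly yaw',np.degrees(np.arctan2(*q.as_matrix()[[1,0],1])).round(1))
    for i in range(0,N,5): print('; '.join(out[i:i+5]))
if __name__=='__main__':
    a=list(map(float,sys.argv[1:])); plan(int(a[0]),a[1:4],a[4],*a[5:])
E
python3 plan.py 15 .600 .0046 .26 -.048
```

```text
from [0.2802 0.5587 0.2393] tooly yaw 63.4
-35.6 -23.5 -1.4 0.000 -0.000 0.077; -37.3 -20.7 -1.4 0.000 -0.000 0.077; -38.8 -17.7 -1.4 0.000 -0.000 0.077; -40.0 -14.7 -1.4 0.000 -0.000 0.077; -41.1 -11.6 -1.4 0.000 -0.000 0.077
-41.8 -8.4 -1.4 0.000 -0.000 0.077; -42.3 -5.1 -1.4 0.000 -0.000 0.077; -42.6 -1.9 -1.4 0.000 -0.000 0.077; -42.6 1.4 -1.4 0.000 -0.000 0.077; -42.4 4.7 -1.4 0.000 -0.000 0.077
-41.9 7.9 -1.4 0.000 -0.000 0.077; -41.2 11.1 -1.4 0.000 -0.000 0.077; -40.2 14.3 -1.4 0.000 -0.000 0.077; -39.0 17.3 -1.4 0.000 -0.000 0.077; -37.5 20.2 -1.4 0.000 -0.000 0.077
```

Request:
arm_command(targets="-36 -23 -1 0 0 0.077; -37 -21 -1 0 0 0.077; -39 -18 -1 0 0 0.077; -40 -15 -1 0 0 0.077; -41 -12 -1 0 0 0.077", grip=85, squeeze=40)

```text
clock: 1.72
position: [0.3869, 0.372, 0.2445]
ee_rot: [0.413, 0.911, 0.0, 0.0]
ft_force: [0.3, 0.4, -0.2]
grip_width: 0.993
```

Request:
arm_command(targets="-42 -8 -1 0 0 0.077; -42 -5 -1 0 0 0.077; -43 -2 -1 0 0 0.077; -43 1 -1 0 0 0.077; -42 5 -1 0 0 0.077")

```text
clock: 2.35
position: [0.4937, 0.1873, 0.2496]
ee_rot: [0.58, 0.815, 0.0, 0.0]
ft_force: [0.7, 0.4, 0.7]
grip_width: 0.994
```

Request:
arm_command(targets="-42 8 -1 0 0 0.077; -41 11 -1 0 0 0.077; -40 14 -1 0 0 0.077; -39 17 -1 0 0 0.077; -37 20 -1 0 0 0.077")

```text
clock: 2.98
position: [0.5994, 0.0034, 0.2545]
ee_rot: [0.725, 0.689, 0.0, 0.0]
ft_force: [0.4, 1.6, -0.4]
grip_width: 0.995
```

```bash
python3 - <<'E'
from h import *
o=manip.get_obs();print(o['clock'],o['ft_force'])
c=cam('wrist','w1.png')
for r in manip.search_frame(c,'tube_rack'): print(r['p'],w(c,r['xyz']).round(4),proj(c,w(c,r['xyz'])))
# predicted rack corners
y=-.048;cs,sn=np.cos(y),np.sin(y)
P=[[cs*a-sn*b+.5998,sn*a+cs*b+.0046,.189] for a,b in [(.025,.05),(.025,-.05),(-.025,-.05),(-.025,.05)]]
print(proj(c,P).round(1))
E
python3 plan.py 3 .600 .0046 .2 -.048
```

```text
2.975 [ 0.40063804  1.62992702 -0.35326953]
0.88 [ 0.8298 -0.0101  0.0464] [[480.56837809 167.75824693]]
0.73 [0.6009 0.0166 0.1935] [[256.31993844 191.1661126 ]]
[[297.9 126.6]
 [293.2 279.3]
 [218.  279.4]
 [212.8 126.8]]
from [ 0.5998 -0.0008  0.2544] tooly yaw -3.3
1.8 -0.1 18.1 0.000 0.001 -0.003; 1.8 -0.1 18.1 0.000 0.001 -0.003; 1.8 -0.0 18.1 0.000 0.001 -0.003
```

View pics/w1.png

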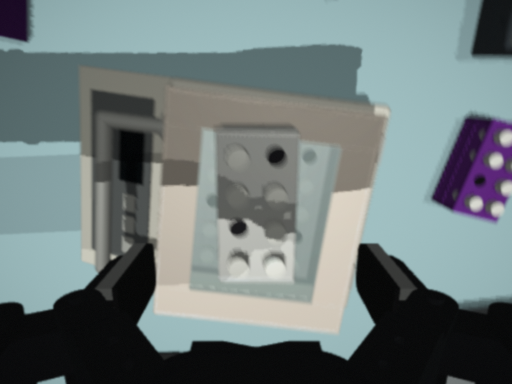

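Request:
arm_command(targets="1.5 0 20 0 0 0; 1.5 0 20 0 0 0; 1 0 20 0 0 0; 0 0 18 0 0 0; 0 0 0 0 0 0")

```text
clock: 3.7
position: [0.5981, 0.0087, 0.175]
ee_rot: [0.724, 0.69, -0.001, -0.001]
ft_force: [-0.7, -0.2, -0.2]
grip_width: 0.995
```

```bash
python3 plan.py 2 .6005 .0046 .161 -.048
```

```text
from [0.5981 0.0087 0.175 ] tooly yaw -2.8
-2.0 1.3 7.0 -0.001 0.000 -0.000; -2.0 1.3 7.0 -0.001 0.000 -0.000
```

Request:
arm_command(targets="-2 1 7 0 0 0; -2 1 7 0 0 0; 0 0 0 0 0 0")

```text
clock: 4.08
position: [0.6006, 0.0041, 0.1619]
ee_rot: [0.724, 0.689, -0.0, -0.0]
ft_force: [-0.2, 0.4, 0.6]
grip_width: 0.997
```

Request:
arm_command(targets="0 0 0 0 0 0; 0 0 0 0 0 0; 0 0 0 0 0 0; 0 0 0 0 0 0; 0 0 0 0 0 0", grip=0, squeeze=40)

```text
clock: 4.7
position: [0.6009, 0.0045, 0.1627]
ee_rot: [0.724, 0.69, 0.0, 0.0]
ft_force: [-1.7, 0.1, 4.8]
grip_width: 0.583
```

Request:
arm_command(targets="0 0 0 0 0 0; 0 0 -10 0 0 0; 0 0 -20 0 0 0; 0 0 -30 0 0 0; 0 0 -30 0 0 0")

```text
clock: 5.32
position: [0.6005, 0.0044, 0.2532]
ee_rot: [0.724, 0.69, -0.0, -0.0]
ft_force: [0.3, 0.3, -1.7]
grip_width: 0.576
```

```bash
python3 - <<'E'
from h import *
o=manip.get_obs();print(o['clock'],o['ft_force'],o['grip_width'])
c=cam('scene','s2.png')
t=cam('top','t2.png')
for r in manip.search_frame(c,'lid'): print(r['p'],w(c,r['xyz']).round(4))
E
python3 plan.py 12 .425 -.341 .26 -.05
```

```text
5.325 [ 0.33474782  0.34332223 -1.65792571] 0.5764003865108929
0.71 [0.613  0.0197 0.1414]
from [0.6014 0.0043 0.2536] tooly yaw -2.8
-29.5 -13.3 -0.6 0.000 -0.000 0.000; -29.5 -13.3 -0.6 0.000 -0.000 0.000; -29.5 -13.3 -0.6 0.000 -0.000 0.000; -29.5 -13.3 -0.6 0.000 -0.000 0.000; -29.5 -13.3 -0.6 0.000 -0.000 0.000
-29.5 -13.3 -0.6 0.000 -0.000 0.000; -29.5 -13.3 -0.6 0.000 -0.000 0.000; -29.5 -13.3 -0.6 0.000 -0.000 0.000; -29.5 -13.3 -0.5 0.000 -0.000 0.000; -29.5 -13.2 -0.5 0.000 -0.000 0.000
-29.5 -13.2 -0.5 0.000 -0.000 0.000; -29.5 -13.2 -0.5 0.000 -0.000 0.000
```

View pics/s2.png

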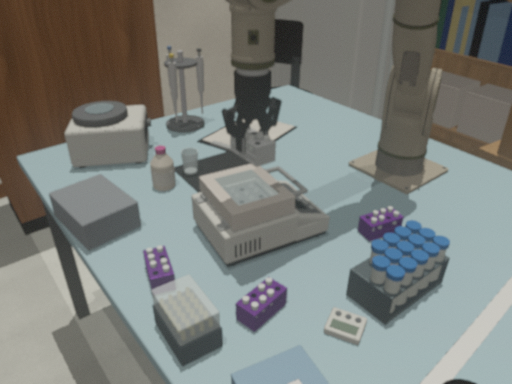

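The scene picture shows the rack held level between the fingers at about (258,148), the lid still shut.

Request:
arm_command(targets="-20 -9 0 0 0 0; -30 -13 -1 0 0 0; -30 -13 -1 0 0 0; -30 -13 -1 0 0 0; -30 -13 -1 0 0 0")

```text
clock: 6.1
position: [0.531, -0.1344, 0.255]
ee_rot: [0.725, 0.689, -0.001, -0.001]
ft_force: [0.7, -0.8, -2.0]
grip_width: 0.58
```

Request:
arm_command(targets="-30 -14 0 0 0 0; -30 -13 0 0 0 0; -30 -13 0 0 0 0; -30 -14 0 0 0 0; -30 -13 0 0 0 0")

```text
clock: 6.72
position: [0.4565, -0.2804, 0.255]
ee_rot: [0.725, 0.689, -0.0, -0.001]
ft_force: [0.7, 0.0, -1.6]
grip_width: 0.578
```

Request:
arm_command(targets="-30 -13 0 0 0 0; -20 -9 0 0 0 0; -10 -5 0 0 0 0; 0 0 0 0 0 0; 0 0 0 0 0 0")

```text
clock: 7.35
position: [0.4292, -0.3366, 0.2559]
ee_rot: [0.724, 0.69, 0.0, -0.0]
ft_force: [0.2, -0.6, -1.3]
grip_width: 0.582
```

```bash
python3 - <<'E'
from h import *
o=manip.get_obs();print(o['clock'],o['ft_force'],o['grip_width'])
t=cam('top','t3.png')
for n in['mat','beaker','tube_rack']:
  for r in manip.search_frame(t,n): print(n,r['p'],w(t,r['xyz']).round(4),proj(t,w(t,r['xyz'])).round())
c=cam('wrist','w3.png')
E
python3 plan.py 5 .425 -.341 .06 -.05
```

```text
7.35 [ 0.17052986 -0.55733656 -1.32582001] 0.5817187296184747
mat 0.63 [ 0.4634 -0.3245  0.0012] [[372. 258.]]
beaker 0.91 [ 0.5425 -0.3907  0.0472] [[404. 225.]]
tube_rack 0.82 [0.3248 0.1676 0.0453] [[171. 314.]]
tube_rack 0.78 [ 0.8363 -0.0146  0.0435] [[252. 106.]]
tube_rack 0.69 [0.7202 0.199  0.0483] [[164. 149.]]
tube_rack 0.59 [ 0.425  -0.3053  0.279 ] [[412. 283.]]
tube_rack 0.47 [ 0.6364 -0.3503  0.0859] [[393. 185.]]
from [ 0.4292 -0.3371  0.2563] tooly yaw -2.7
-0.8 -0.8 39.3 0.000 -0.000 0.000; -0.8 -0.8 39.3 0.000 -0.000 0.000; -0.8 -0.8 39.3 0.000 -0.000 0.000; -0.8 -0.8 39.3 0.000 -0.000 0.000; -0.8 -0.8 39.3 0.000 -0.000 0.000
```

View pics/w3.png

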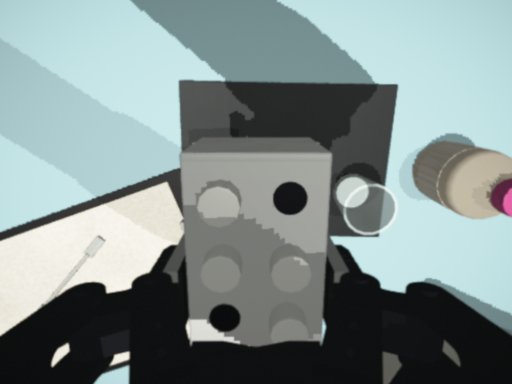

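View pics/t3.png

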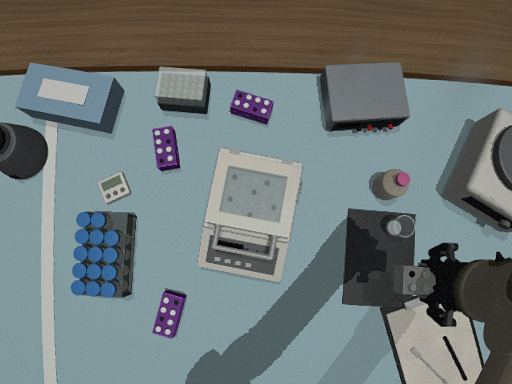

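Request:
arm_command(targets="0 -2 40 0 0 0; 0 -2 40 0 0 0; 0 -2 40 0 0 0; 0 -2 35 0 0 0; 0 0 20 0 0 0")

```text
clock: 8.22
position: [0.4202, -0.3364, 0.0795]
ee_rot: [0.724, 0.69, -0.0, -0.001]
ft_force: [0.6, -0.5, -1.3]
grip_width: 0.581
```

Request:
arm_command(targets="0 0 15 0 0 0; 0 0 10 0 0 0; 0 0 0 0 0 0; 0 0 0 0 0 0")

```text
clock: 8.72
position: [0.4212, -0.3374, 0.0569]
ee_rot: [0.724, 0.69, 0.0, 0.0]
ft_force: [0.6, -0.6, -1.3]
grip_width: 0.576
```

```bash
python3 - <<'E'
from h import *
o=manip.get_obs();print(o['clock'],o['ft_force'],o['grip_width'],o['position'])
c=cam('scene','s4.png')
a=cv2.imread('pics/s4.png');cv2.imwrite('pics/s4c.png',cv2.resize(a[110:210,150:300],None,fx=5,fy=5,interpolation=cv2.INTER_CUBIC))
E
```

```text
8.725 [ 0.64783134 -0.6406663  -1.28645038] 0.5761736345786719 [ 0.42121425 -0.33742863  0.05693262]
```

View pics/s4c.png

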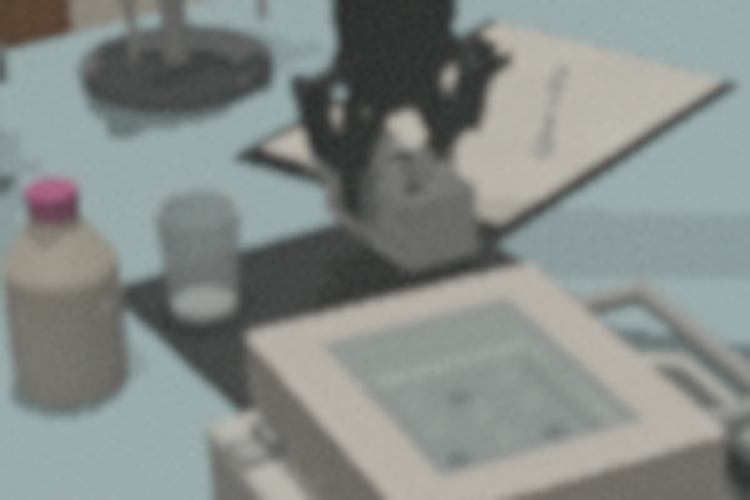

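Request:
arm_command(targets="0 0 12 0 0 0; 0 0 10 0 0 0; 0 0 5 0 0 0; 0 0 2 0 0 0; 0 0 0 0 0 0")

```text
clock: 9.4
position: [0.4208, -0.3372, 0.0272]
ee_rot: [0.724, 0.69, -0.0, -0.0]
ft_force: [-0.5, -0.5, -1.3]
grip_width: 0.58
```

Request:
arm_command(targets="0 0 2 0 0 0; 0 0 0 0 0 0")

```text
clock: 9.65
position: [0.4208, -0.3371, 0.0253]
ee_rot: [0.724, 0.69, 0.0, 0.0]
ft_force: [0.1, 0.4, -1.8]
grip_width: 0.577
```

Request:
arm_command(targets="0 0 1 0 0 0; 0 0 0 0 0 0")

```text
clock: 9.9
position: [0.4208, -0.3371, 0.0242]
ee_rot: [0.724, 0.69, 0.0, -0.0]
ft_force: [-0.1, -0.1, -1.9]
grip_width: 0.579
```

Request:
arm_command(targets="0 0 1 0 0 0; 0 0 0 0 0 0")

```text
clock: 10.15
position: [0.4209, -0.3372, 0.0237]
ee_rot: [0.724, 0.69, 0.0, -0.0]
ft_force: [-2.9, 2.8, 5.6]
grip_width: 0.583
```

Request:
arm_command(targets="0 0 1 0 0 0; 0 0 0 0 0 0")

```text
clock: 10.4
position: [0.4209, -0.3372, 0.0237]
ee_rot: [0.724, 0.69, 0.001, -0.0]
ft_force: [-7.3, 6.8, 20.9]
grip_width: 0.58
```

Request:
arm_command(targets="0 0 -1 0 0 0; 0 0 0 0 0 0")

```text
clock: 10.65
position: [0.4209, -0.3372, 0.0237]
ee_rot: [0.724, 0.69, 0.0, 0.0]
ft_force: [-1.6, 2.0, 7.4]
grip_width: 0.577
```

Request:
arm_command(targets="0 0 0 0 0 0; 0 0 0 0 0 0; 0 0 0 0 0 0; 0 0 0 0 0 0", grip=80)

```text
clock: 11.15
position: [0.4208, -0.3371, 0.0232]
ee_rot: [0.724, 0.69, -0.0, -0.0]
ft_force: [0.5, -0.3, -0.4]
grip_width: 0.931
```

Request:
arm_command(targets="0 0 -10 0 0 0; 0 0 -25 0 0 0; 0 0 -50 0 0 0; 0 0 -60 0 0 0; 0 0 -60 0 0 0")

```text
clock: 11.78
position: [0.4203, -0.3372, 0.2308]
ee_rot: [0.724, 0.689, 0.0, 0.0]
ft_force: [1.2, -0.8, -0.9]
grip_width: 0.937
```

```bash
python3 - <<'E'
from h import *
o=manip.get_obs();print(o['clock'],o['ft_force'],o['grip_width'],o['position'])
c=cam('scene','s5.png')
a=cv2.imread('pics/s5.png');cv2.imwrite('pics/s5c.png',cv2.resize(a[110:210,150:300],None,fx=5,fy=5,interpolation=cv2.INTER_CUBIC))
y=-.175;d=.561,-.0135
def hw(x,yy,z): return np.array([d[0]+np.cos(y)*x-np.sin(y)*yy,d[1]+np.sin(y)*x+np.cos(y)*yy,z])
print(hw(-.088,0,.128),hw(.042,0,.293),hw(.12,0,.098))
E
python3 plan.py 12 .4745 .0019 .25 -.175
```

```text
11.775 [ 1.17292481 -0.82262984 -0.94225567] 0.9374655759435494 [ 0.42031756 -0.3372224   0.23084873]
[0.47434406 0.00182152 0.128     ] [ 0.60235851 -0.02081254  0.293     ] [ 0.67916718 -0.03439298  0.098     ]
from [ 0.4224 -0.3396  0.2386] tooly yaw -2.9
28.6 2.9 -1.0 0.001 0.000 0.010; 28.7 2.6 -1.0 0.001 0.000 0.010; 28.7 2.3 -1.0 0.001 0.000 0.010; 28.7 2.0 -1.0 0.001 0.000 0.010; 28.7 1.7 -1.0 0.001 0.000 0.010
28.8 1.4 -1.0 0.001 0.000 0.010; 28.8 1.1 -1.0 0.001 0.000 0.010; 28.8 0.8 -1.0 0.001 0.000 0.010; 28.8 0.5 -1.0 0.001 0.000 0.010; 28.8 0.2 -1.0 0.001 0.000 0.010
28.8 -0.1 -1.0 0.001 0.000 0.010; 28.8 -0.4 -1.0 0.001 0.000 0.010
```

View pics/s5c.png

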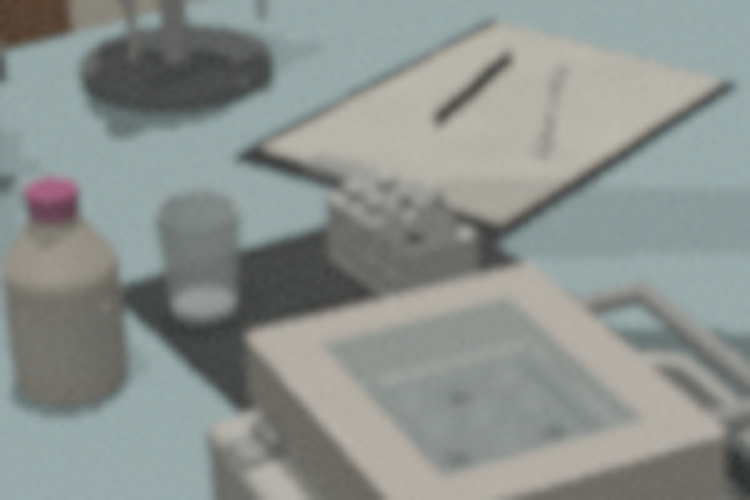

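Rack stands upright on the mat at crop (405,235), beaker untouched. Next the handle.

Request:
arm_command(targets="28 3 -1 0 0 0.010; 29 3 -1 0 0 0.010; 29 2 -1 0 0 0.010; 29 2 -1 0 0 0.010; 29 2 -1 0 0 0.010", grip=40)

```text
clock: 12.45
position: [0.4427, -0.1936, 0.2339]
ee_rot: [0.742, 0.671, 0.0, 0.0]
ft_force: [-0.2, 0.8, 0.3]
grip_width: 0.47
```

Request:
arm_command(targets="29 1 -1 0 0 0.010; 29 1 -1 0 0 0.010; 29 1 -1 0 0 0.010; 29 0 -1 0 0 0.010; 29 0 -1 0 0 0.010")

```text
clock: 13.08
position: [0.4629, -0.0501, 0.2389]
ee_rot: [0.758, 0.652, 0.0, 0.0]
ft_force: [0.3, -0.8, 0.9]
grip_width: 0.471
```

Request:
arm_command(targets="29 0 0 0 0 0.010; 23 0 0 0 0 0.010; 6 0 0 0 0 0; 0 0 0 0 0 0; 0 0 0 0 0 0")

```text
clock: 13.7
position: [0.4718, 0.0055, 0.2384]
ee_rot: [0.765, 0.644, 0.0, 0.0]
ft_force: [0.6, -0.9, 0.1]
grip_width: 0.465
```

```bash
python3 - <<'E'
from h import *
o=manip.get_obs();print(o['clock'],o['grip_width'],o['position'])
c=cam('wrist','w6.png')
y=-.175;d=.561,-.0135
def hw(x,yy,z): return np.array([d[0]+np.cos(y)*x-np.sin(y)*yy,d[1]+np.sin(y)*x+np.cos(y)*yy,z])
print(proj(c,[hw(-.088,.062,.134),hw(-.088,-.062,.134),hw(-.04,.092,.143),hw(-.04,-.092,.143)]).round(1))
E
python3 plan.py 3 .4743 .0018 .16 -.175
```

```text
13.7 0.46542782726673787 [0.47180419 0.00545331 0.23844763]
[[260.  111.1]
 [258.5 272.5]
 [335.6  63.6]
 [319.5 313.2]]
from [0.4718 0.0055 0.2384] tooly yaw -9.8
-1.1 1.0 26.1 0.000 -0.000 0.002; -1.1 1.0 26.1 0.000 -0.000 0.002; -1.1 1.0 26.1 0.000 -0.000 0.002
```

View pics/w6.png

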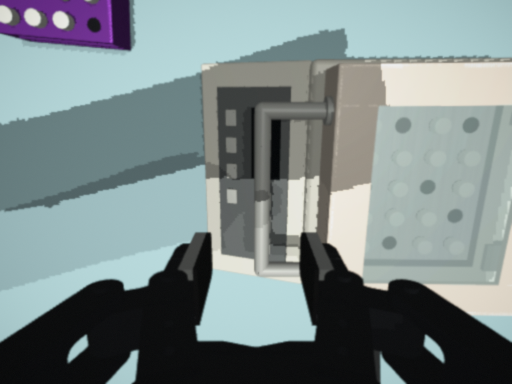

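```bash
python3 plan.py 5 .4772 .004 .117 -.165
```

```text
from [0.4718 0.0055 0.2384] tooly yaw -9.8
-0.1 1.1 24.3 0.000 -0.000 -0.001; -0.1 1.1 24.3 0.000 -0.000 -0.001; -0.1 1.1 24.3 0.000 -0.000 -0.001; -0.1 1.1 24.3 0.000 -0.000 -0.001; -0.1 1.1 24.3 0.000 -0.000 -0.001
```

Request:
arm_command(targets="0 2 28 0 0 0; 0 2 28 0 0 0; 0 2 24 0 0 0; 0 0 0 0 0 0; 0 0 0 0 0 0")

```text
clock: 14.38
position: [0.4782, 0.0053, 0.1593]
ee_rot: [0.764, 0.645, 0.0, 0.0]
ft_force: [-0.7, -0.4, 0.1]
grip_width: 0.467
```

```bash
python3 - <<'E'
from h import *
o=manip.get_obs();print(o['clock'],o['grip_width'],o['position'])
c=cam('wrist','w7.png')
E
python3 plan.py 3 .4772 .004 .117 -.165
```

```text
14.375 0.46662098624027026 [0.47819002 0.00532483 0.15928834]
from [0.4784 0.0054 0.1595] tooly yaw -9.7
-0.5 -0.3 14.2 0.000 -0.000 -0.001; -0.5 -0.3 14.2 0.000 -0.000 -0.001; -0.5 -0.3 14.2 0.000 -0.000 -0.001
```

View pics/w7.png

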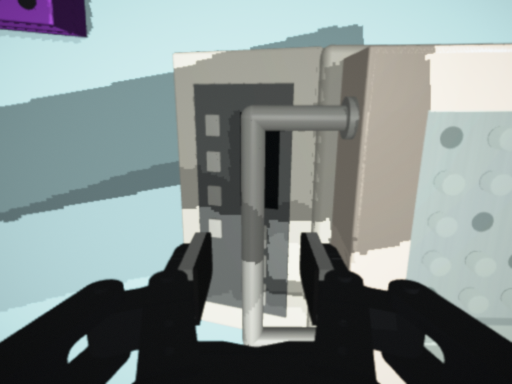

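Bar runs at column ≈253, jaws centred at ≈256; fits. Descend.

Request:
arm_command(targets="0 -1 16 0 0 0; 0 0 16 0 0 0; 0 0 10 0 0 0; 0 0 0 0 0 0; 0 0 0 0 0 0")

```text
clock: 15.05
position: [0.477, 0.0058, 0.1165]
ee_rot: [0.764, 0.645, 0.0, 0.0]
ft_force: [0.8, -0.4, 0.2]
grip_width: 0.471
```

Request:
arm_command(targets="0 0 0 0 0 0; 0 0 0 0 0 0; 0 0 0 0 0 0; 0 0 0 0 0 0; 0 0 0 0 0 0", grip=0, squeeze=40)

```text
clock: 15.68
position: [0.4767, 0.0059, 0.1167]
ee_rot: [0.764, 0.645, 0.0, -0.0]
ft_force: [-3.5, 0.0, 6.3]
grip_width: 0.124
```

```bash
cat > arc.py <<'E'
from h import *
import sys
o=manip.get_obs();p=np.array(o['position']);q=R.from_quat(o['ee_rot'])
a0,a1,N=float(sys.argv[1]),float(sys.argv[2]),int(sys.argv[3])
r=np.hypot(.208,.030);ph=np.arctan2(.03,.208)
hx=np.array([np.cos(-.172),np.sin(-.172),0])
pos=lambda a:-hx*r*np.cos(ph+a)+np.array([0,0,r*np.sin(ph+a)])
rows=[]
A=np.radians(np.linspace(a0,a1,N+1))
for i in range(N):
    d=q.inv().apply(pos(A[i+1])-pos(A[i]))*1000
    rows.append(d.round(1))
    print(np.degrees(A[i+1]).round(1),rows[-1])
print('total',sum(rows),'pos',p.round(4))
E
python3 arc.py 0 60 20
python3 - <<'E'
from h import *
c=cam('wrist','w8.png')
E
```

```text
3.0 [ -0.    1.9 -10.8]
6.0 [ -0.    2.4 -10.7]
9.0 [ -0.    3.  -10.6]
12.0 [ -0.    3.5 -10.4]
15.0 [ -0.    4.1 -10.2]
18.0 [ -0.    4.6 -10. ]
21.0 [-0.   5.1 -9.7]
24.0 [-0.   5.6 -9.5]
27.0 [-0.   6.1 -9.2]
30.0 [-0.   6.6 -8.8]
33.0 [-0.   7.  -8.5]
36.0 [-0.   7.5 -8.1]
39.0 [-0.   7.9 -7.7]
42.0 [-0.   8.3 -7.3]
45.0 [-0.   8.6 -6.8]
48.0 [-0.   9.  -6.4]
51.0 [-0.   9.3 -5.9]
54.0 [-0.   9.6 -5.4]
57.0 [-0.   9.9 -4.9]
60.0 [-0.  10.1 -4.4]
total [   0.   130.1 -165.3] pos [0.4767 0.0059 0.1167]
```

View pics/w8.png

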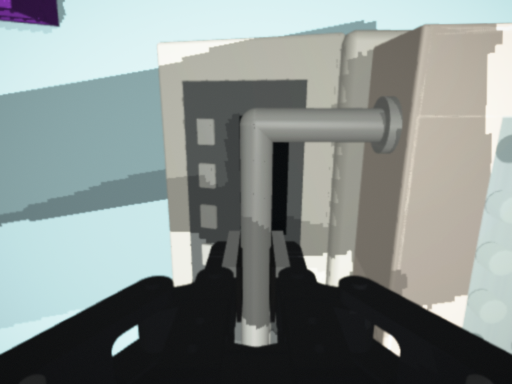

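Bar is pinched centrally between the pads (col ≈257). Lift along the arc.

Request:
arm_command(targets="0 1 -5 0 0 0; 0 1 -6 0 0 0; 0 2 -11 0 0 0; 0 3 -10 0 0 0; 0 3 -10 0 0 0")

```text
clock: 16.35
position: [0.4868, 0.0041, 0.1591]
ee_rot: [0.764, 0.645, 0.0, -0.0]
ft_force: [1.5, 0.5, -4.5]
grip_width: 0.124
```

```bash
python3 - <<'E'
from h import *
o=manip.get_obs();print(o['clock'],o['grip_width'],o['position'],o['ft_force'])
c=cam('scene','s9.png')
E
```

```text
16.35 0.1241650610394095 [0.48678829 0.00411496 0.15905778] [ 1.4804051   0.46970902 -4.5020012 ]
```

View pics/s9.png

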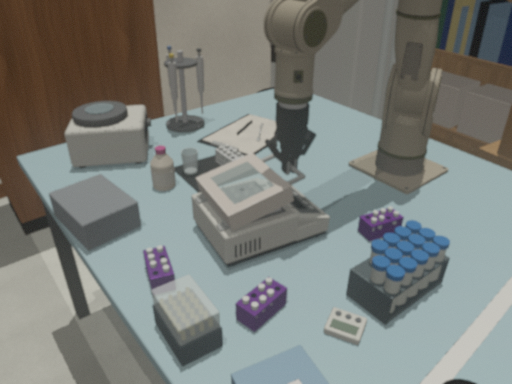

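The lid's front edge is rising (about 12°), held. Continuing.

Request:
arm_command(targets="0 4 -10 0 0 0; 0 5 -10 0 0 0; 0 5 -10 0 0 0; 0 6 -9 0 0 0; 0 6 -9 0 0 0")

```text
clock: 17.02
position: [0.5101, 0.0001, 0.2067]
ee_rot: [0.764, 0.645, -0.002, -0.002]
ft_force: [-19.2, 2.5, 8.6]
grip_width: 0.121
```

Request:
arm_command(targets="0 7 -9 0 0 0; 0 7 -8 0 0 0; 0 7 -8 0 0 0; 0 8 -8 0 0 0; 0 8 -7 0 0 0")

```text
clock: 17.65
position: [0.5462, -0.0063, 0.2491]
ee_rot: [0.764, 0.645, -0.002, -0.003]
ft_force: [-29.1, 2.1, 28.9]
grip_width: 0.127
```

```bash
cat > ang.py <<'E'
from h import *
o=manip.get_obs();p=np.array(o['position']);q=R.from_quat(o['ee_rot'])
g=p-q.apply([0,0,.011])
hx=np.array([np.cos(-.172),np.sin(-.172),0])
# hinge from closed grasp: start grasp point
g0=np.array([.4767,.0059,.1277]);hg=g0+hx*.208-np.array([0,0,.03])
d=g-hg; a=np.arctan2(d[2],-(d@hx))-np.arctan2(.03,.208)
print(o['clock'],p.round(4),'F',o['ft_force'].round(1),'grip',o['grip_width'],'angle',np.degrees(a).round(2),'r',np.hypot(d[2],d@hx).round(4),'vs .2102', 'lat',d@np.array([-hx[1],hx[0],0]))
E
python3 ang.py
```

```text
17.65 [ 0.5462 -0.0063  0.2491] F [-29.1   2.1  28.9] grip 0.1266736000183144 angle 41.57 r 0.2127 vs .2102 lat -0.0001073044175206972
```

Request:
arm_command(targets="0 -1.5 -2 0 0 0; 0 0 0 0 0 0")

```text
clock: 17.9
position: [0.5474, -0.0065, 0.2499]
ee_rot: [0.764, 0.645, 0.0, 0.0]
ft_force: [-10.2, 1.1, 8.4]
grip_width: 0.124
```

```bash
python3 ang.py; python3 - <<'E'
from h import *
c=cam('scene','s10.png');c=cam('wrist','w10.png')
E
```

```text
17.9 [ 0.5474 -0.0065  0.2499] F [-10.2   1.1   8.4] grip 0.12350162976277095 angle 41.92 r 0.2126 vs .2102 lat -8.377693393891713e-05
```

View pics/w10.png

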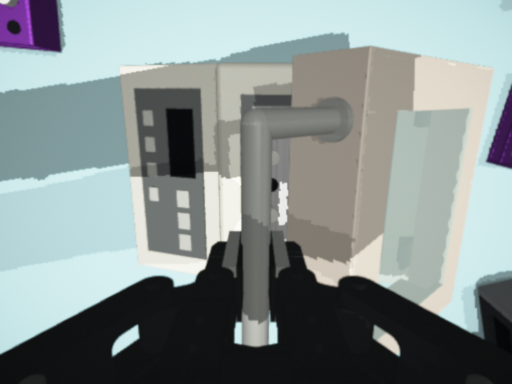

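View pics/s10.png

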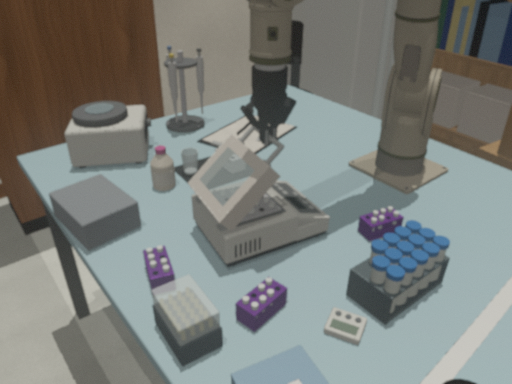

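Request:
arm_command(targets="0 8 -8 0 0 0; 0 9 -7 0 0 0; 0 0 0 0 0 0")

```text
clock: 18.38
position: [0.5647, -0.0095, 0.2638]
ee_rot: [0.764, 0.645, 0.0, 0.0]
ft_force: [-4.2, 0.6, 0.4]
grip_width: 0.124
```

```bash
python3 ang.py
```

```text
18.375 [ 0.5647 -0.0095  0.2638] F [-4.2  0.6  0.4] grip 0.12375914177808393 angle 47.96 r 0.2132 vs .2102 lat -5.8201644024082484e-05
```

Request:
arm_command(targets="0 9 -6 0 0 0; 0 9 -6 0 0 0; 0 10 -5 0 0 0; 0 0 0 0 0 0; 0 0 0 0 0 0")

```text
clock: 19.0
position: [0.5917, -0.0142, 0.2806]
ee_rot: [0.764, 0.645, 0.0, 0.0]
ft_force: [-2.4, -2.2, 3.3]
grip_width: 0.124
```

```bash
python3 ang.py; python3 - <<'E'
from h import *
c=cam('scene','s11.png');t=cam('top','t11.png')
a=cv2.imread('pics/s11.png');cv2.imwrite('pics/s11c.png',cv2.resize(a[110:270,160:340],None,fx=4,fy=4,interpolation=cv2.INTER_CUBIC))
a=cv2.imread('pics/t11.png');cv2.imwrite('pics/t11c.png',cv2.resize(a[140:290,185:325],None,fx=4,fy=4,interpolation=cv2.INTER_CUBIC))
E
```

```text
19.0 [ 0.5917 -0.0142  0.2806] F [-2.4 -2.2  3.3] grip 0.12405439936995559 angle 56.59 r 0.2143 vs .2102 lat -8.402863126429357e-05
```

View pics/s11c.png

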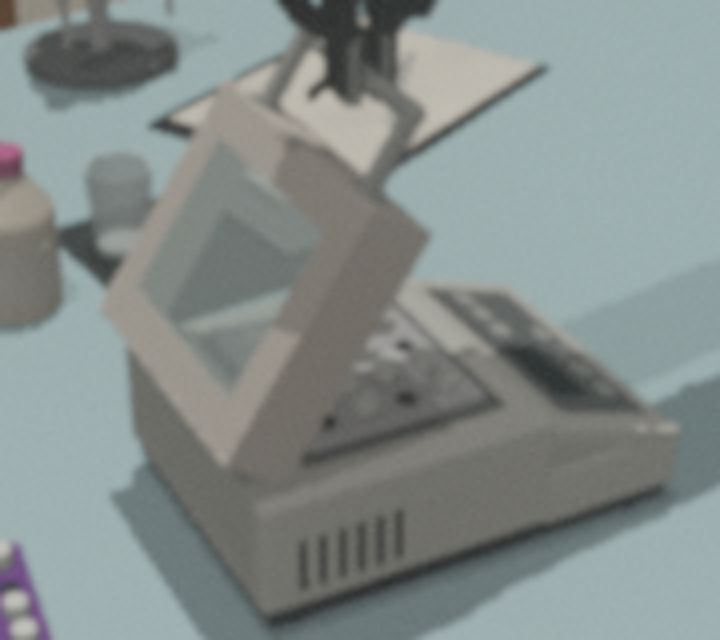

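View pics/t11c.png

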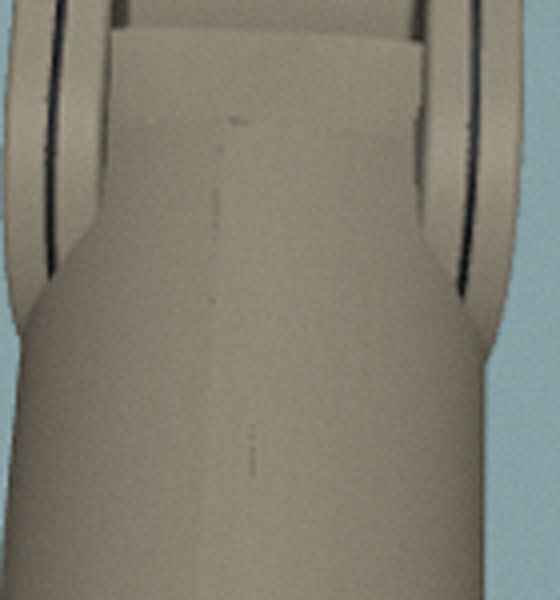

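```bash
cat > lidfit.py <<'E'
from h import *
from scipy.optimize import least_squares
def lidfit(c,lp,lpx,sp,spx):
    hz=np.array([.12,0,.098])
    def W(p):
        a=p[3];L=np.array(lp)-hz
        # front (-x) rises
        X=np.c_[L[:,0]*np.cos(a)+L[:,2]*np.sin(a),L[:,1],-L[:,0]*np.sin(a)+L[:,2]*np.cos(a)]+hz
        P=np.r_[X,np.array(sp)];cs,sn=np.cos(p[2]),np.sin(p[2])
        return np.c_[cs*P[:,0]-sn*P[:,1]+p[0],sn*P[:,0]+cs*P[:,1]+p[1],P[:,2]]
    f=lambda p:np.r_[(proj(c,W(p))-np.r_[lpx,spx]).ravel(),(p[:3]-[.563,-.0125,-.17])/[.002,.002,.01]]
    r=least_squares(f,[.563,-.0125,-.17,.9],loss='soft_l1');return r,np.degrees(r.x[3]),W(r.x)
lp=[[-.04,-.092,.143],[-.04,.092,.143],[.12,.092,.143],[.12,-.092,.143],[-.04,.092,.097],[-.088,.062,.131]]
sp=[[.14,.1,.095],[-.14,.1,.06]]
E
python3 - <<'E'
from lidfit import *
c=cam('scene')
S=lambda a:np.array(a)/4+[160-.375,110-.375]
r,a,W=lidfit(c,lp,S([[225,88],[370,203],[232,465],[106,305],[429,237],[418,108]]),sp,S([[258,508],[678,430]]))
print(a,r.x.round(4));print(r.fun.round(1))
J=r.jac;print(np.degrees(np.sqrt(np.linalg.inv(J.T@J)[3,3])))
E
python3 ang.py
```

```text
55.89326240445997 [ 0.5623 -0.0133 -0.1791  0.9755]
[ 0.3 -3.2  1.1  0.7 -2.9  0.8 -2.2  0.5  2.5 -0.7 -1.8  0.3  0.2  0.6
  0.7 -1.2 -0.4 -0.4 -0.9]
0.8548575883332947
19.15 [ 0.5915 -0.0141  0.2805] F [-4.4 -3.4  4. ] grip 0.12084302049562255 angle 56.52 r 0.2143 vs .2102 lat -5.238571193747741e-05
```

Request:
arm_command(targets="0 5 -2.5 0 0 0; 0 5 -2 0 0 0; 0 3.5 -1 0 0 0; 0 0 0 0 0 0; 0 0 0 0 0 0")

```text
clock: 19.77
position: [0.6049, -0.0164, 0.2862]
ee_rot: [0.764, 0.645, 0.0, 0.0]
ft_force: [-4.5, -2.6, 4.9]
grip_width: 0.12
```

```bash
python3 ang.py; python3 - <<'E'
from h import *
c=cam('scene','s12.png');c=cam('wrist','w12.png')
a=cv2.imread('pics/s12.png');cv2.imwrite('pics/s12c.png',cv2.resize(a[110:270,160:340],None,fx=4,fy=4,interpolation=cv2.INTER_CUBIC))
E
```

```text
19.775 [ 0.6049 -0.0164  0.2862] F [-4.5 -2.6  4.9] grip 0.11975406169659794 angle 60.47 r 0.2142 vs .2102 lat -4.947220756482855e-05
```

View pics/s12c.png

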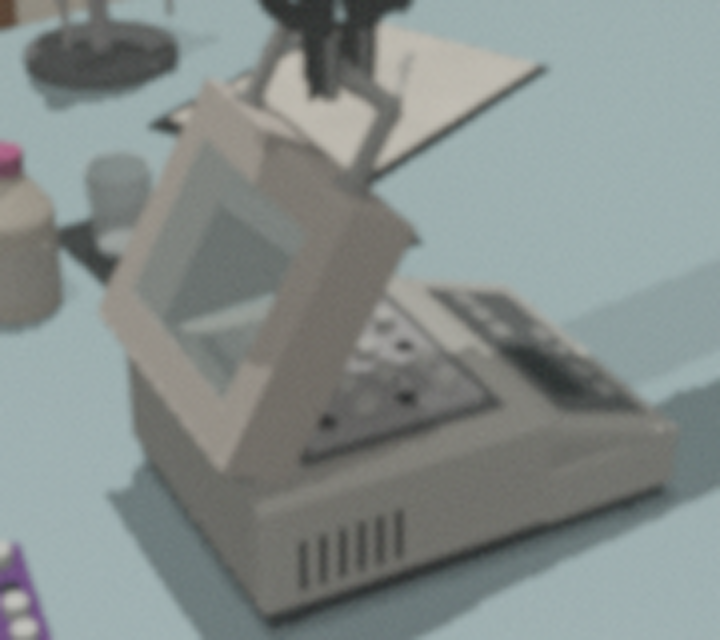

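View pics/w12.png

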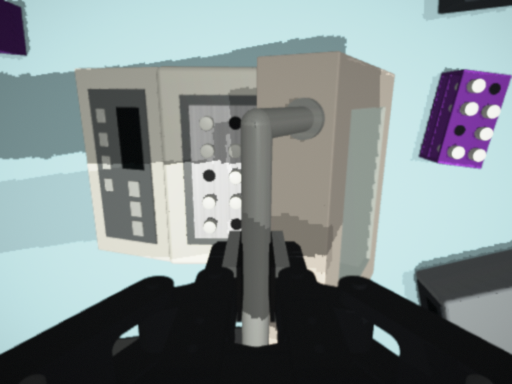

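```bash
python3 - <<'E'
from lidfit import *
c=cam('scene')
S=lambda a:np.array(a)/4+[160-.375,110-.375]
r,a,W=lidfit(c,lp,S([[208,80],[348,190],[228,467],[106,305],[410,238],[396,104]]),sp,S([[258,508],[678,430]]))
print(a,r.x.round(4));print(r.fun.round(1))
# wrist view fit
w=cam('wrist')
lpw=[[-.04,.092,.143],[.12,.092,.143],[-.088,.062,.128]]
spw=[[-.14,.1,.06],[-.14,-.1,.06],[-.05,-.1,.095]]
r,a,W=lidfit(w,lpw,[[340,52],[393,71],[257,118]],spw,[[77,69],[100,248],[172,261]])
print(a,r.x.round(4));print(r.fun.round(1))
E
python3 ang.py
```

```text
59.71737359834249 [ 0.5621 -0.0135 -0.1829  1.0423]
[ 0.4 -1.7  1.7  3.6 -2.8  1.3 -2.6  1.3  3.3 -2.5 -1.9 -0.  -0.1  0.4
  0.7 -1.1 -0.5 -0.5 -1.3]
59.49870101872958 [ 0.5654 -0.0124 -0.1704  1.0384]
[ 0.3 -5.5  4.8 -0.  -0.3  2.  -1.5 -3.   0.1  1.8 -1.2  2.8  1.2  0.1
 -0. ]
19.975 [ 0.6049 -0.0164  0.2862] F [-3.7 -3.7  5. ] grip 0.11634690753055987 angle 60.46 r 0.2142 vs .2102 lat -6.901464410848558e-05
```

Request:
arm_command(targets="0 0 -0.7 0 0 0; 0 0 0 0 0 0; 0 0 0 0 0 0; 0 0 0 0 0 0; 0 0 0 0 0 0", squeeze=50)

```text
clock: 20.6
position: [0.6048, -0.0164, 0.2862]
ee_rot: [0.764, 0.645, -0.0, -0.0]
ft_force: [-3.0, -3.9, 0.5]
grip_width: 0.119
```

Request:
arm_command(targets="0 0 0 0 0 0; 0 0 0 0 0 0; 0 0 0 0 0 0; 0 0 0 0 0 0; 0 0 0 0 0 0")

```text
clock: 21.22
position: [0.6048, -0.0164, 0.2863]
ee_rot: [0.764, 0.645, -0.0, 0.0]
ft_force: [-2.6, -4.7, 0.9]
grip_width: 0.115
```

```bash
python3 ang.py; python3 - <<'E'
from h import *
c=cam('scene','s13.png');cam('top','t13.png')
for n in ['tube_rack','beaker','media_bottle','timer']:
  for r in manip.search_frame(c,n): print(n,r['p'],w(c,r['xyz']).round(3),proj(c,w(c,r['xyz'])).round())
E
python3 ang.py
```

```text
21.225 [ 0.6048 -0.0164  0.2863] F [-2.6 -4.7  0.9] grip 0.11480876564379183 angle 60.46 r 0.2143 vs .2102 lat -2.58026788925339e-05
tube_rack 0.75 [0.741 0.21  0.045] [[260. 300.]]
tube_rack 0.69 [0.65  0.041 0.101] [[244. 219.]]
tube_rack 0.64 [0.338 0.181 0.038] [[379. 221.]]
tube_rack 0.56 [0.846 0.005 0.043] [[161. 266.]]
beaker 0.86 [ 0.553 -0.37   0.054] [[188. 159.]]
media_bottle 0.56 [ 0.655 -0.339  0.063] [[162. 170.]]
timer 0.71 [0.633 0.342 0.014] [[347. 325.]]
21.525 [ 0.6048 -0.0164  0.2863] F [-2.4 -3.8  0.2] grip 0.1210919539942805 angle 60.46 r 0.2142 vs .2102 lat -2.640867349460942e-05
```

View pics/s13.png

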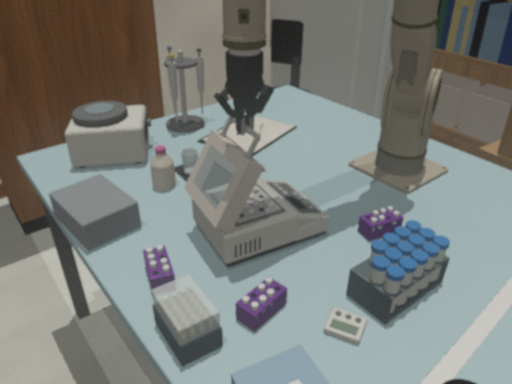

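View pics/t13.png

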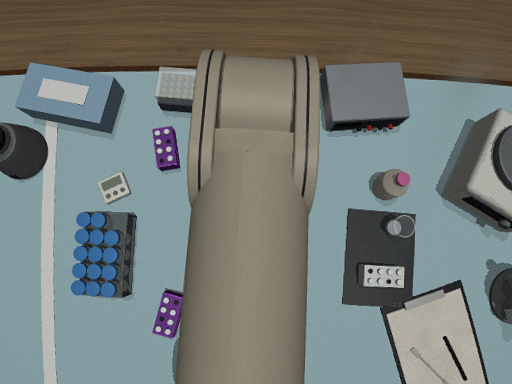

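Top view: the grey rack is upright on the mat at (381,275), with the beaker (400,227), bottle (393,185) and timer (115,187) where they were. The lid is held at about 60°, the force is low, and the grip is steady within noise. Handing in.

```bash
python3 - <<'E'
from workcell import manip
print(manip.hand_in())
E
```

```text
the job is handed in; nothing more can be done
None
```

I moved the light grey tube rack from the lid to the clear part of the mat. I then lifted the lid by its bow handle along its arc to about 60° and handed in at about 21.5 s with the handle still gripped.

- **Rack and bench:** the last top picture shows the rack upright on the mat. The beaker, bottle and timer are where they were. When setting the rack down I pressed it onto the mat with about 21 N for a moment, then backed off before opening the fingers.
- **Lid angle:** the checks roughly agree. The scene picture gives 59.7° and the wrist picture 59.5°. The arm's own position gives 60.5°, or about 60.0° once corrected for the slip below. The picture fits are good to about 1°.
- **Hold:** the tool's position was steady over the last 1.5 s, with no more than about 6 N on it.
- **What disagreed:**
  - The radius measured from the hinge came out at 214 mm instead of 210 mm. The bar probably slid about 4 mm in the pads.
  - During the lift the wrist force rose to about 41 N. I eased the path outward and it dropped.
  - On the last scene picture the network did not find the rack on the mat, so its place there rests on the pictures alone.

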